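Restock the laundry dosing rack and prime the pump

ROBOT

A 6-joint arm with a two-finger parallel gripper is mounted at the origin on the work surface. World frame = base frame: x ahead of the robot, y to its left, z up, the work surface at z = 0. Lengths are in m, angles in degrees, forces in N, time in s.
With the tool pointing down it reaches from about 0.4 to 0.825 m from the base axis. Payload 7 kg.
Tool frame: the origin (TCP) lies on the centre line of the jaws, within the pads' length; the fingertips stand 8 mm ahead of it and the grasp point (between the pads) lies 11 mm behind it (r.tcp_to_tips is the distance from the TCP to the fingertips, in m); z points along the fingers, y is the direction in which the jaws open and shut (so a half turn about z gives the same grasp; the last joint's range is limited). The gripper opens to 88 mm and grips with 3 to 60 N. Pads are 19 mm wide; open, the fingers measure 130 mm over their backs; the gripper's body (78 mm by 193 mm) begins 47 mm behind the grasp point.
Start: joints at [-58.551, 20.546, 0.682, 0, -70.136, -16.507], TCP at [0.174, -0.652, 0.235] pointing down, gripper open.
Joint ranges: [-176.03, 176.03], [-82.01, 121.73], [-58.28, 71.71], [-173.87, 95.51], [-174.79, -0.11], [-173.66, 173.66]. Speed limits (degrees/s): [136.94, 136.94, 172.46, 180, 180, 180].

INTERFACE

Orientations are given as [roll, pitch, yaw] about the fixed x, y, z axes, in that order (R = Rz(yaw) Ry(pitch) Rx(roll)).
In Python, from plant import r gives the robot as it stands.
- The arm moves only by the tool drive_tool, never from a script. Its argument "plan" is text: rows parted by semicolons, each of 4 numbers parted by spaces: the shift along the tool's x, y, z in cm, then the turn about the tool's z in rad. A call has 1 to 8 rows; each row is the pose to reach, as a shift and turn from the pose commanded when the call began, along the tool's axes at that moment; what a row does not reach only later rows make up. A row lasts 1/8 s, in which the tool goes at most 62.5 mm and 10.7 degrees, less where a joint would pass 70% of its speed; a pose out of reach is approached as far as the arm can. A call with a gripper value outside its range is refused whole. "fingers" is the closure, from -1 (fully open) to 1 (shut), set as the call begins (left out, the last holds). The fingers move at their own pace and stop on an object; "squeeze" is the grip in N (left out, the last holds). Time passes only in rows, so rows that repeat a pose let the fingers close. It gives the time, the measured TCP pose, the force and the opening at its end, in the units of the state.
- r.get_state(): the state, without advancing time (a new reading comes with each control period).
- r.capture(name): name is "scene" or "top"; returns a dict with "frame" (400x640x3 uint8, red, green, blue), "fovy" (degrees; the focal length in pixels is half the picture's height over the tangent of half this angle, whatever the lens; pixels are square), "cx", "cy" (the principal point, pixels), "k1" (the pictures are not rectified: a ray, as slopes to the right and down, at radius r is drawn at 1 + k1 r^2 times it, then the intrinsics apply), "rvec" (rotation vector, rad) and "tvec" (3), from world to camera coordinates, as OpenCV has them. Camera axes: x right, y down, z forward; pixel columns grow to the right and rows downward; lengths in m; the calibration is good to about 2 mm. A picture is of the moment at which its call begins. There is no depth.
- r.close_job(): hands the job in, once; it reports no verdict.
The state is a dict: "time_s": time; "joints": joint angles; "qd": joint speeds; "joint_torque": joint torques, N m; "tcp_pos": TCP position; "eef_rot": TCP orientation; "contact_force": force on the tool from outside, world axes, zero at the start; "moment": the same for the moment, N m; "gripper_width": finger opening in m.
Only numpy, scipy, OpenCV 4.12 (cv2) and the standard library are available. Lean on these libraries where they do the work, as an engineer would, in place of code of your own. Each camera call takes 0.05 s, during which the arm holds its last target. There are 200 camera calls.

TASK

Get the laundry counter ready for the next wash. Set down (do not drop) the two loose rectangular tins on the sloping wooden rack beside the tin already there, so that all three stand flat on the board, lids up, in one neat side-by-side row: wide faces to the front, feet against the front lip, square to the rack, neighbours not more than a centimetre apart. Then prime the detergent pump by pressing its head right down to its stop and letting it rise again; leave the other things on the counter where they are.

Things in the scene. Friction and masses are not known exactly. Their poses are not given: they have to be found in the camera images.
- tin_a: plain grey rectangular tablet tin with a flat aluminium lid of the same outline (no rim, can be gripped there): 50 mm deep along its x, 60 mm wide along its y, 80 mm tall along its z, about 0.25 kg. Origin: centre of its underside. It stands loose on the counter, at any of four spots among a jar and a cup.
- tin_b: Same as tin_a in every way: 50 x 60 x 80 mm (x, y, z), origin at the centre of its underside, loose on the counter. The two may go on the rack in either order.
- tin_first: Same kind of tin (50 x 60 x 80 mm), already standing loose on the rack with its foot against the lip, tilted with the board. Its place along the rack varies; the new tins may stand on either side of it wherever there is room.
- deck: Sloping dark wooden board of the rack, fixed; 330 mm wide (y), 105 mm deep (x), near edge low: tilted 28 degrees. Origin: on its upper face, mid-width, at the inner face of the front lip, 45 mm above the counter. x runs up the slope away from the lip, y along the lip, z square to the board, up. A tin in place: x = 25 mm, z = 0, same axes.
- rack: The fixed wooden base that carries the deck, 330 mm wide, level; origin on the counter below the middle. The deck's front lip is 16 mm high, 6 mm thick; cheeks at both ends are 30 mm high, inner faces at deck y = +-159 mm; it is open at the back and above. Tins on it lean to the robot and may face either way round.
- pump_top (a point): Centre of the flat top of the pump head: a white disc 36 mm across with a spout to one side, on a grey round bottle (72 mm across) screwed to the counter. The top is 187 mm above the counter when up; press it straight down at this point.
- pump (a joint): Pump head travel: 0 up, 0.016 m fully down at its stop; a spring returns it by itself. It takes about 2 N to start and 8 N at the stop.
- jar: Bystander: round grey jar with lid, 58 mm across, 85 mm tall, loose, at any of the four spots where the tins may stand. Origin: centre of underside.
- cup: Bystander: white measuring cup, 64 mm across, 60 mm tall, loose, at any of the four spots where the tins may stand. Origin: centre of underside.
- softener: Bystander: tall grey bottle with white cap, 90 mm across, 230 mm tall, loose. Origin: centre of underside.
- carton: Bystander: cardboard carton lying flat, 90 x 170 x 50 mm, loose. Origin: centre of underside.
- brush: Bystander: scrubbing brush, 40 x 110 x 32 mm, loose. Origin: centre of underside.
- spray: Bystander: slim white bottle, 60 mm across, 170 mm tall, loose. Origin: centre of underside.

How it is judged (in metres and radians):
On the way, in this order (a step that is already met when the one before it is completed fails the run):
1. all three tins stand released in one neat row on the rack (x of tin_a in the frame of deck between 0.02 and 0.035 m and z of tin_a in the frame of deck between -0.005 and 0.006 m and y of tin_a in the frame of deck between -0.16 and 0.16 m and angle between the z axis of each of tin_a, tin_b, tin_first and the z axis of deck, either way round below 0.12 rad and angle between the x axis of each of tin_a, tin_b, tin_first and the x axis of deck, either way round below 0.14 rad and angle between each of tin_a, tin_b, tin_first's own z axis and vertical below 0.8 rad and linear speed of each of tin_a, tin_b, tin_first below 0.02 m/s and contact force between the fingers and tin_a below 0.1 N and x of tin_b in the frame of deck between 0.02 and 0.035 m and z of tin_b in the frame of deck between -0.005 and 0.006 m and y of tin_b in the frame of deck between -0.16 and 0.16 m and contact force between the fingers and tin_b below 0.1 N and x of tin_first in the frame of deck between 0.02 and 0.035 m and z of tin_first in the frame of deck between -0.005 and 0.006 m and y of tin_first in the frame of deck between -0.16 and 0.16 m and contact force between the fingers and tin_first below 0.1 N and ((distance between tin_a and tin_b below 0.073 m and distance between tin_b and tin_first below 0.073 m) or (distance between tin_a and tin_b below 0.073 m and distance between tin_a and tin_first below 0.073 m) or distance between each of tin_a, tin_b and tin_first below 0.073 m)), for 0.3 s.
2. then the pump head is pressed down to its stop (over 14 of its 16 mm) (value of joint pump above 0.014 m), for 0.05 s.
At the end, for the whole second after the job is handed in: All three tins released and at rest on the deck, lids up, flat on the board (6 mm, 0.12 rad), within 10 mm of the lip, square to the rack within 0.14 rad, neighbours' gaps up to 13 mm; the pump head is up again (under 2 mm) (all of step 1 and value of joint pump below 0.002 m); the robot touches nothing.
It fails at once if another thing on the counter is pushed more than 40 mm or knocked over (distance of any of jar, cup, softener, carton, brush, spray from where it was at the start of the episode above 0.04 m or angle between any of jar, cup, softener, carton, brush, spray's own z axis and vertical above 0.5 rad).
It fails at once if a tin is dropped (falls free of the fingers at over 0.7 m/s) ((linear speed of tin_a above 0.7 m/s and contact force between the fingers and tin_a below 0.1 N) or (linear speed of tin_b above 0.7 m/s and contact force between the fingers and tin_b below 0.1 N) or (linear speed of tin_first above 0.7 m/s and contact force between the fingers and tin_first below 0.1 N)).
It also fails if it takes over 72 s, if anything falls off the work surface, if the arm or the gripper's body presses on something with over 40 N, if the wrist force passes 120 N, or if a joint passes its speed limit or range.

## Working session

There is one attempt and no reset: what is moved stays moved. The work goes in short steps, Python scripts to look and compute and a tool call to move; the robot and the scene stay as the last step left them, time stands still between calls to the robot, and variables do not carry over. Pictures are saved under pics/ and viewed, about 8 in all and at most 12, crops included, and the job is handed in when it is done.

Besides the shell and the picture viewer there is one more tool, called after "Emit:" as name(argument=value, ...) on one line, values as JSON. drive_tool: Moves the arm, as the interface text tells. Its arguments: {"type":"object","properties":{"plan":{"type":"string"},"fingers":{"type":"number"},"squeeze":{"type":"number"}},"required":["plan"]}

```bash
ls; mkdir -p pics; python3 - <<'E'
from plant import r
import cv2, numpy as np
for n in ["scene","top"]:
    c=r.capture(n); cv2.imwrite(f"pics/{n}0.png",c["frame"][:,:,::-1]); 
    R=cv2.Rodrigues(np.array(c["rvec"]))[0]; print(n,c["fovy"],c["cx"],c["cy"],c["k1"],-R.T@np.array(c["tvec"]).ravel(),R.round(2).tolist())
print(r.get_state(), r.tcp_to_tips)
E
```

```text
pics
scene 44.72845432178999 310.7107318622005 193.1406093515065 -0.060224245568400274 [1.66760129 0.46100127 1.43562084] [[-0.41, 0.91, 0.01], [0.65, 0.3, -0.7], [-0.64, -0.28, -0.72]]
top 51.400414422195134 324.02223936696623 210.51758071166594 -0.021290990668745593 [ 0.32261704 -0.05309952  1.68299492] [[-0.02, -1.0, -0.01], [-0.99, 0.02, -0.14], [0.14, 0.01, -0.99]]
{'time_s': 0.1, 'joints': array([-5.85507307e+01,  2.05890787e+01,  6.38913392e-01, -1.72839130e-02,
       -7.01358772e+01, -1.65053125e+01]), 'qd': array([ 0.13628101, -0.00776766,  0.11264477,  0.15503119, -0.03731231,
       -0.03325176]), 'joint_torque': array([-6.81378115e-04, -5.84161091e+01,  2.93752795e+01,  7.01552287e+00,
        1.01431759e-02, -6.55043277e-05]), 'tcp_pos': array([ 0.17390959, -0.65177191,  0.23369723]), 'eef_rot': array([ 1.79912886e+02, -8.86804623e-03, -1.65061922e+02]), 'contact_force': array([-0.36151649,  0.02051581, -0.16167869]), 'moment': array([ 0.0305862 ,  0.01367447, -0.05335588]), 'gripper_width': 0.08807434651914894} 0.008
```

View pics/scene0.png

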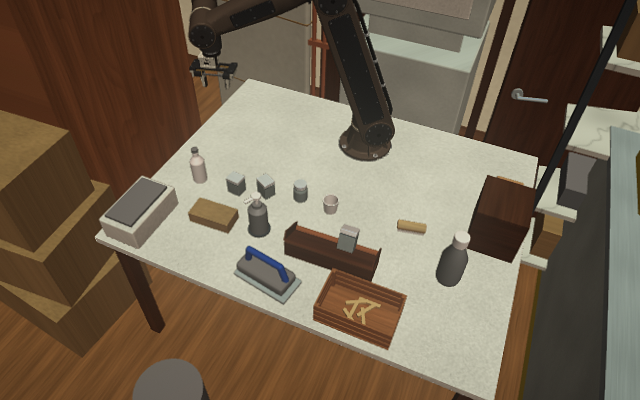

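View pics/top0.png

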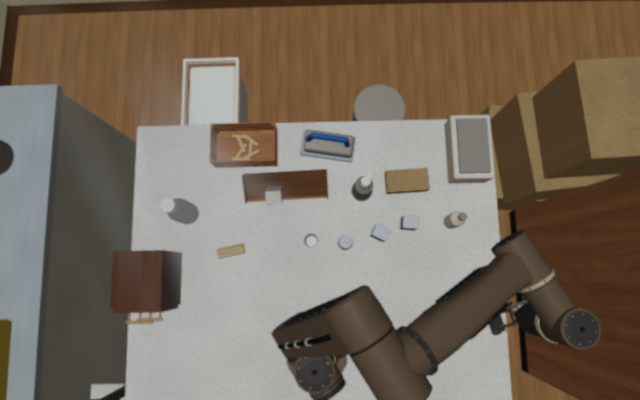

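Overview: the two tins sit at about (381,232) and (410,222) in the top view, with the jar at (345,242), cup at (311,241), rack at (287,187) with the first tin near its +y end, and the pump at (365,183). I'll enlarge for accurate corners.

```bash
python3 - <<'E'
import cv2
a=cv2.imread("pics/top0.png")[155:255,235:435]; cv2.imwrite("pics/topc.png",cv2.resize(a,None,fx=4,fy=4,interpolation=cv2.INTER_CUBIC))
a=cv2.imread("pics/scene0.png")[165:285,220:390]; cv2.imwrite("pics/scenec.png",cv2.resize(a,None,fx=4.7,fy=4.7,interpolation=cv2.INTER_CUBIC))
E
```

```text
(no output)
```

View pics/topc.png

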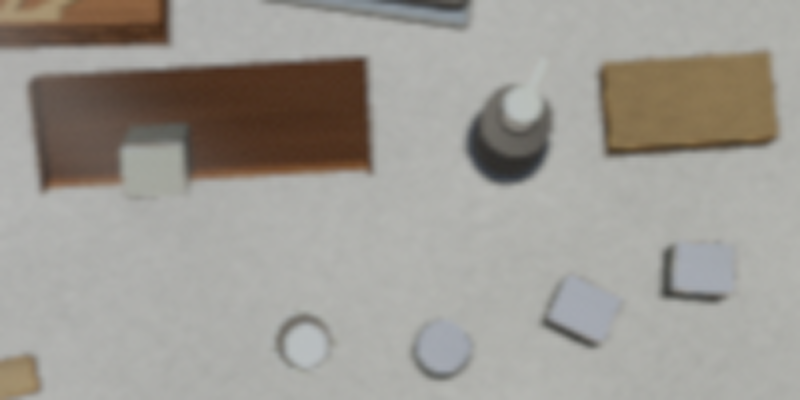

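View pics/scenec.png

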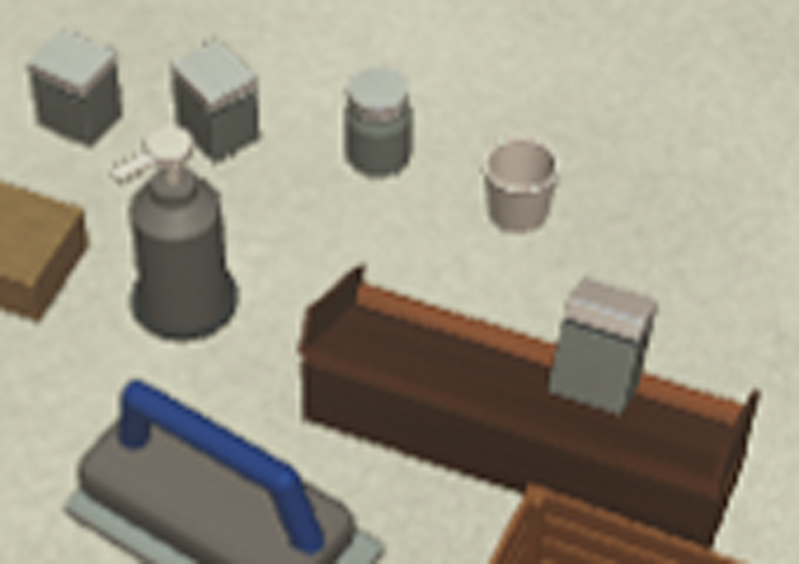

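```bash
cat > h.py <<'E'
import numpy as np, cv2
from scipy.optimize import least_squares
from plant import r
def cam(n):
    c=r.capture(n); c["R"]=cv2.Rodrigues(np.array(c["rvec"],float))[0]; c["t"]=np.array(c["tvec"],float).ravel(); c["f"]=200/np.tan(np.radians(c["fovy"])/2); return c
def proj(c,P):
    q=np.atleast_2d(P)@c["R"].T+c["t"]; s=q[:,:2]/q[:,2:]; s=s*(1+c["k1"]*(s**2).sum(1,keepdims=True))
    return s*c["f"]+[c["cx"],c["cy"]]
C=lambda a,k,o:(np.atleast_2d(a)+.5)/k-.5+np.array(o)
TOP=lambda a:C(a,4,(235,155)); SC=lambda a:C(a,4.7,(220,165))
Rz=lambda a:np.array([[np.cos(a),-np.sin(a),0],[np.sin(a),np.cos(a),0],[0,0,1]])
s28,c28=np.sin(np.radians(28)),np.cos(np.radians(28))
Ry=np.array([[c28,0,-s28],[0,1,0],[s28,0,c28]])   # deck cols: x up the slope
def deck(p,P): return np.atleast_2d(P)@(Rz(p[2])@Ry).T+[p[0],p[1],.045]
def tin(p,P): return np.atleast_2d(P)@Rz(p[2]).T+[p[0],p[1],0]
def fit(model,obs,p0):
    f=lambda p:np.concatenate([(proj(c,model(p,np.array(P)/1000))-px).ravel() for c,P,px in obs])
    s=least_squares(f,p0,loss="soft_l1"); return s.x,f(s.x).reshape(-1,2)
E
cat > m.py <<'E'
from h import *
t,s=cam("top"),cam("scene")
L=[(25,30,80),(25,-30,80),(-25,-30,80),(-25,30,80)]  # top image order: up-left, up-right, low-right, low-left
low=lambda i:(L[i][0],L[i][1],0)
# scene order: left=(-x? ) : camera at far +x,+y ; image left=-y, up=-x
def both(name,top,sc,bot):
    for k in range(2):
        for a0 in ([0] if name=="T1" else [-.6,.6,.9,-.9]):
            pass
    out=[]
    for rot in (0,1):
        d=[(25,30),(25,-30),(-25,-30),(-25,30)]
        if rot: d=[(30,25),(30,-25),(-30,-25),(-30,25)]
        T=[(*q,80) for q in d]; 
        si=[2,3,0,1] if False else None
        for a0 in np.radians([-60,-30,0,30,60]):
            for sh in range(4):
                S=[T[(sh+i)%4] for i in range(4)]
                B=[(*S[i][:2],0) for i in (0,3,2)]
                for th in range(4):
                    TT=[T[(th+i)%4] for i in range(4)]
                    obs=[(t,TT,TOP(top)),(s,S,SC(sc)),(s,B,SC(bot))]
                    x,e=fit(tin,obs,[.55,-.25,a0]); out.append((np.abs(e).mean(),rot,x,e))
    out.sort(key=lambda o:o[0])
    for rot in (0,1):
        o=[o for o in out if o[1]==rot][0]; print(name,"rot",rot,round(o[0],2),o[2][:2].round(4),np.degrees(o[2][2]).round(1)%180)
both("T1",[(675,243),(735,241),(734,297),(672,298)],[(30,67),(68,30),(117,52),(82,92)],[(40,127),(84,144),(121,108)])
both("T2",[(575,275),(622,304),(597,345),(549,313)],[(172,72),(213,41),(258,84),(220,108)],[(178,124),(220,158),(260,132)])
D,e=fit(deck,[(s,[(105,-165,0),(105,165,0),(0,-159,16),(0,159,16)],SC([(302,352),(722,490),(363,283),(742,408)])),
 (t,[(-6,-165,16),(-6,165,16),(105,-165,30),(105,165,30)],TOP([(371,172),(44,188),(366,58),(32,78)]))],[.6,.1,0])
print("deck",D.round(4),e.round(1).tolist())
F,e=fit(lambda p,P:deck(D,P+[p[0],p[1],0]),[(s,[(25,-30,0),(25,30,0)],SC([(550,392),(625,412)])),(t,[(25,30,80),(25,-30,80),(-25,-30,80),(-25,30,80)],TOP([(122,140),(188,138),(188,193),(124,197)]))],[.025,.04])
print("first in deck",F.round(4),e.round(1).tolist())
P,e=fit(lambda p,P:P+[p[0],p[1],.187],[(s,[(0,0,0)],SC([(168,146)])),(t,[(0,0,0)],TOP([(523,105)]))],[.6,-.2]);print("pump",P.round(4),e.round(1).tolist())
for n,a,z in (("jar",(443,348),.085),("cup",(305,343),.06)):
    print(n,fit(lambda p,P:P+[p[0],p[1],z],[(t,[(0,0,0)],TOP([a]))],[.5,0])[0].round(3))
E
python3 m.py
```

```text
T1 rot 0 0.83 [ 0.5055 -0.376 ] 176.4
T1 rot 1 0.83 [ 0.5055 -0.376 ] 86.4
T2 rot 0 1.15 [ 0.4686 -0.2572] 152.6
T2 rot 1 1.15 [ 0.4686 -0.2572] 62.6
deck [0.6223 0.1087 0.034 ] [[-1.3, -0.8], [-0.9, -0.4], [-1.3, 0.8], [0.5, 0.8], [-0.0, -0.6], [-1.1, -0.2], [-0.1, 1.6], [-2.0, 1.2]]
first in deck [0.0262 0.0421] [[-2.5, 0.6], [-2.4, 1.7], [-0.6, 1.5], [-1.3, 1.2], [-0.2, -0.1], [0.2, -0.2]]
pump [ 0.6496 -0.1951] [[-0.4, -0.7], [-0.6, -0.2]]
jar [ 0.434 -0.122]
cup [0.444 0.011]
```

```bash
cat > m2.py <<'E'
from h import *
t=cam("top"); im=cv2.resize(t["frame"][155:255,235:435],None,fx=4,fy=4,interpolation=cv2.INTER_CUBIC).astype(int)
m=((im[:,:,2]-im[:,:,0]>10)&(im[:,:,1]>130)).astype(np.uint8)
m=cv2.morphologyEx(m,cv2.MORPH_OPEN,np.ones((7,7)))
n,l,st,ce=cv2.connectedComponentsWithStats(m)
def ray(px,z): return fit(lambda p,P:P+[p[0],p[1],z],[(t,[(0,0,0)],px)],[.5,0])[0]
for i in range(1,n):
    if st[i,4]<800: continue
    q=cv2.findContours((l==i).astype(np.uint8),0,2)[0][0]
    b=cv2.boxPoints(cv2.minAreaRect(q)); W=np.array([ray(TOP(p),.08) for p in b]); e=np.diff(W,axis=0)[:2]
    print(st[i],ce[i].round(1),ray(TOP(ce[i]),.08).round(4),np.linalg.norm(e,axis=1).round(4),(np.degrees(np.arctan2(e[:,1],e[:,0]))%180).round(1))
print(im[270,705],im[310,585],im[345,443],im[165,155],im[230,400])
E
python3 m2.py
```

```text
[ 679  247   50   43 1806] [703.7 268.3] [ 0.5068 -0.3774] [0.0476 0.041 ] [ 88.8 177.1]
[ 556  281   60   54 2122] [584.6 307.4] [ 0.4712 -0.2604] [0.0418 0.0515] [154.   64.4]
[ 420  324   48   47 1638] [443.3 346.3] [ 0.4364 -0.1229] [0.043  0.0432] [122.5  32.2]
[164 169 176] [164 169 177] [162 166 174] [163 166 158] [180 180 177]
```

```bash
cat > go.py <<'E'
import sys
from h import *
from scipy.spatial.transform import Rotation as Q
D=np.array([.6223,.1087,.034])
st=r.get_state(); p=np.array(st["tcp_pos"]); R=Q.from_euler("xyz",st["eef_rot"],degrees=True).as_matrix()
def W(x,y,z): return deck(D,np.array([x,y,z])/1000)[0]*1000   # deck mm -> world mm
def sh(x,y,z,yaw=None):   # world target, mm, deg -> tool shift cm, turn
    d=R.T@(np.array([x,y,z])/1000-p)*100
    t=0 if yaw is None else -np.radians((yaw-st["eef_rot"][2]+180)%360-180)
    print((x,y,z,yaw),"->",d.round(2),round(t,3),"rows>=",round(max(np.linalg.norm(d)/6.25,abs(np.degrees(t))/10.7),1))
E
python3 - <<'E'
from go import *
sh(470,-259,150,153.3); sh(470,-259,47,153.3)
print(W(55,-50,58),W(27,-50,58), W(55,-50,0))
E
```

```text
(470, -259, 150, 153.3) -> [-38.74  30.33   8.43] 0.727 rows>= 8.0
(470, -259, 47, 153.3) -> [-38.74  30.32  18.73] 0.727 rows>= 8.4
[645.3201103   59.45407156 122.03189634] [620.61186595  58.61366739 108.88669258] [672.53372389  60.37969112  70.82093595]
```

Emit:
drive_tool(plan="-5 4 0 0.1; -10 8 0 0.2; -15 12 0 0.32; -20 16 1 0.43; -25 20 2 0.53; -30 23.5 4 0.62; -34.5 27 6 0.7; -38.7 30.3 8 0.727", fingers=-1, squeeze=12)

```text
time_s: 1.25
tcp_pos: [0.4692, -0.2603, 0.1555]
eef_rot: [180.0, 0.1, 153.2]
contact_force: [1.0, -0.4, -0.3]
gripper_width: 0.0874
```

```bash
python3 - <<'E'
from go import *
print(st["time_s"],p,st["eef_rot"],st["joints"])
sh(470,-259,47,153.3)
E
```

```text
1.25 [ 0.46918016 -0.26031215  0.15551282] [1.79984655e+02 6.54669546e-02 1.53209124e+02] [-8.07316653e+00  1.13957016e+01 -2.31676445e+01  7.86919543e-03
 -5.53697252e+01 -1.08722169e+02]
(470, -259, 47, 153.3) -> [-0.    0.15 10.85] -0.002 rows>= 1.7
```

Emit:
drive_tool(plan="0 0.1 4 0; 0 0.15 8 0; 0 0.15 10.5 0; 0 0.15 10.8 0; 0 0.15 10.8 0")

```text
time_s: 1.88
tcp_pos: [0.4691, -0.2609, 0.0483]
eef_rot: [-180.0, 0.0, 153.3]
contact_force: [0.1, 0.3, 1.2]
gripper_width: 0.0874
```

Emit:
drive_tool(plan="0 0 0 0; 0 0 0 0; 0 0 0 0; 0 0 0 0; 0 0 0 0; 0 0 0 0", fingers=1, squeeze=12)

```text
time_s: 2.62
tcp_pos: [0.4691, -0.2607, 0.0482]
eef_rot: [180.0, 0.0, 153.3]
contact_force: [-1.6, 2.2, 5.6]
gripper_width: 0.0602
```

Emit:
drive_tool(plan="0 0 -2 0; 0 0 -5 0; 0 0 -9 0; 0 0 -13 0; 0 0 -14.5 0; 0 0 -14.5 0")

```text
time_s: 3.38
tcp_pos: [0.4687, -0.2606, 0.1927]
eef_rot: [180.0, 0.0, 153.3]
contact_force: [0.1, 0.2, -3.0]
gripper_width: 0.0601
```

```bash
python3 - <<'E'
from go import *
print(p,st["contact_force"],st["gripper_width"])
sh(648,59.5,192,181.95); sh(648,59.5,130,181.95)
E
```

```text
[ 0.46869255 -0.26055293  0.19265477] [ 0.08547742  0.18333433 -2.96358446] 0.06008128853275823
(648, 59.5, 192, 181.95) -> [-1.62 36.65  0.09] -0.5 rows>= 5.9
(648, 59.5, 130, 181.95) -> [-1.62 36.65  6.29] -0.5 rows>= 6.0
```

Emit:
drive_tool(plan="-0.1 3 0 -0.04; -0.3 8 0 -0.11; -0.6 14 0 -0.19; -0.9 20 0 -0.28; -1.2 26 0 -0.37; -1.4 31.5 0 -0.45; -1.6 35.5 0 -0.5; -1.6 36.7 0 -0.5")

```text
time_s: 4.38
tcp_pos: [0.6477, 0.062, 0.1892]
eef_rot: [-179.9, -0.2, -177.9]
contact_force: [-0.6, -0.9, -2.5]
gripper_width: 0.0602
```

```bash
python3 - <<'E'
from go import *
print(p,st["eef_rot"],st["contact_force"],st["gripper_width"])
sh(648,59.5,132,181.95)
t=cam("top");s=cam("scene")
a=np.hstack([cv2.resize(c["frame"][y:y+85,x:x+85],(400,400),interpolation=cv2.INTER_CUBIC) for c,x,y in((t,245,140),(s,270,205))])
cv2.imwrite("pics/a1.png",a[:,:,::-1])
E
```

```text
[0.64768824 0.06201316 0.18916125] [-179.94883829   -0.24797943 -177.94235297] [-0.56467834 -0.884727   -2.46330582] 0.06024491017403083
(648, 59.5, 132, 181.95) -> [-0.05 -0.25  5.72] 0.002 rows>= 0.9
```

View pics/a1.png

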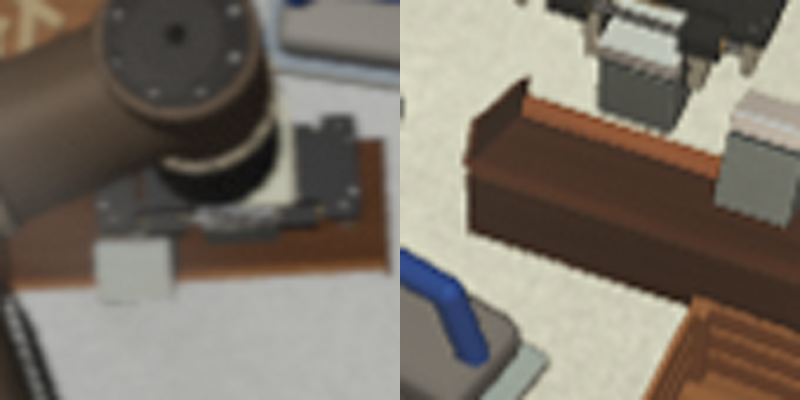

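Emit:
drive_tool(plan="0 -0.3 1 0; 0 -0.6 3 0; 0 -0.6 5 0; 0 -0.6 6 0; 0 -0.6 6 0; 0 -0.6 6 0; 0 -0.6 6 0")

```text
time_s: 5.35
tcp_pos: [0.6486, 0.054, 0.1335]
eef_rot: [180.0, 0.1, -178.1]
contact_force: [0.5, 0.3, -1.7]
gripper_width: 0.0599
```

```bash
python3 - <<'E'
from go import *
print(p,st["eef_rot"],st["contact_force"],st["joints"])
far=W(54,-53.5,0); th=np.radians([0,0,7,14,21,28,29])
for a in th:
    ax=far+[-25*np.cos(a)-59*np.sin(a),0,-25*np.sin(a)+59*np.cos(a)-11]; print(np.degrees(a),end=' '); sh(*ax.round(1))
E
```

```text
[0.64857474 0.0540466  0.13354879] [ 1.79978679e+02  7.82157503e-02 -1.78062019e+02] [ 0.4911189   0.30624784 -1.6742319 ] [ 2.19072812e+01  2.26137546e+01 -1.01046460e+01  7.93871279e-03
 -5.72008051e+01 -1.09973581e+02]
0.0 (np.float64(646.8), np.float64(56.9), np.float64(118.4), None) -> [0.17 0.29 1.51] 0 rows>= 0.2
0.0 (np.float64(646.8), np.float64(56.9), np.float64(118.4), None) -> [0.17 0.29 1.51] 0 rows>= 0.2
7.0 (np.float64(639.8), np.float64(56.9), np.float64(114.9), None) -> [0.87 0.31 1.86] 0 rows>= 0.3
14.0 (np.float64(633.2), np.float64(56.9), np.float64(110.6), None) -> [1.53 0.34 2.29] 0 rows>= 0.4
21.0 (np.float64(627.3), np.float64(56.9), np.float64(105.5), None) -> [2.12 0.36 2.8 ] 0 rows>= 0.6
28.0 (np.float64(622.0), np.float64(56.9), np.float64(99.7), None) -> [2.65 0.37 3.38] 0 rows>= 0.7
29.000000000000004 (np.float64(621.3), np.float64(56.9), np.float64(98.8), None) -> [2.72 0.38 3.47] 0 rows>= 0.7
```

Emit:
drive_tool(plan="0.1 0 0.6 0; 0.15 0 1.0 0; 0.15 0 1.2 0; 0.15 0 1.3 0; 0.15 0 1.3 0")

```text
time_s: 5.98
tcp_pos: [0.6466, 0.054, 0.1197]
eef_rot: [-180.0, -0.0, -178.1]
contact_force: [-0.6, -0.2, -1.4]
gripper_width: 0.0602
```

Emit:
drive_tool(plan="0 0 0.1 0; 0 0 0.2 0; 0 0 0.3 0; 0 0 0.3 0")

```text
time_s: 6.48
tcp_pos: [0.647, 0.0539, 0.1191]
eef_rot: [-180.0, 0.1, -178.0]
contact_force: [-6.4, -0.9, 13.5]
gripper_width: 0.0598
```

Emit:
drive_tool(plan="0.2 0 -0.05 0; 0.45 0 0.05 0; 0.7 0 0.18 0; 1.0 0 0.38 0; 1.36 0 0.63 0; 1.36 0 0.63 0", squeeze=8)

```text
time_s: 7.22
tcp_pos: [0.6322, 0.0535, 0.1097]
eef_rot: [-180.0, -0.1, -178.1]
contact_force: [-2.0, 0.6, 0.3]
gripper_width: 0.0596
```

```bash
python3 - <<'E'
from go import *
print(p,st["contact_force"],st["moment"],st["gripper_width"])
s=cam("scene")
cv2.imwrite("pics/a2.png",cv2.resize(s["frame"][205:290,280:380],None,fx=6,fy=6,interpolation=cv2.INTER_CUBIC)[:,:,::-1])
E
```

```text
[0.63219113 0.05346321 0.10969788] [-2.02657374  0.62019033  0.31562705] [0.55713307 0.59452292 0.06832609] 0.059550208381248505
```

View pics/a2.png

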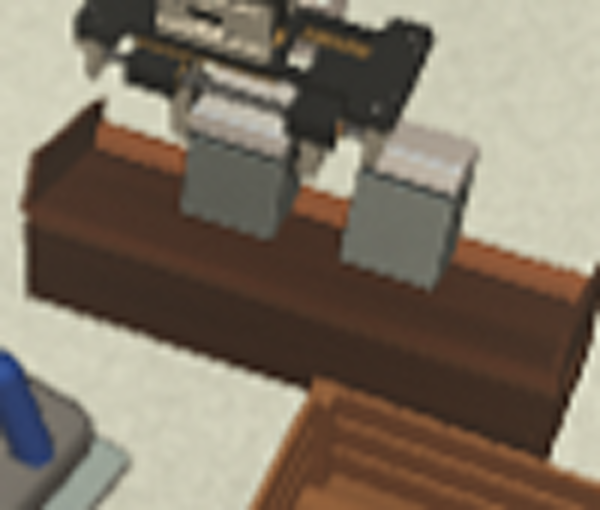

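Emit:
drive_tool(plan="0.3 0 0.26 0; 0.6 0 0.53 0; 0.87 0 0.85 0; 1.12 0 1.15 0; 1.2 0 1.3 0; 1.4 0 1.4 0; 1.4 0 1.4 0")

```text
time_s: 8.15
tcp_pos: [0.6189, 0.0528, 0.0961]
eef_rot: [-180.0, -0.0, -178.1]
contact_force: [-0.2, 0.9, -1.0]
gripper_width: 0.0599
```

Emit:
drive_tool(plan="0.2 0 0.1 0; 0.2 0 0.1 0")

```text
time_s: 8.4
tcp_pos: [0.6169, 0.0528, 0.095]
eef_rot: [-180.0, -0.0, -178.1]
contact_force: [0.0, -1.1, -1.9]
gripper_width: 0.06
```

Emit:
drive_tool(plan="0 0 0 0; 0 0 0 0; 0 0 0 0", squeeze=3)

```text
time_s: 8.78
tcp_pos: [0.617, 0.0529, 0.0953]
eef_rot: [-180.0, -0.0, -178.1]
contact_force: [-0.2, -0.0, -2.3]
gripper_width: 0.0603
```

Emit:
drive_tool(plan="0 0 0 0; 0 0 0 0; 0 0 0 0", fingers=-0.55)

```text
time_s: 9.15
tcp_pos: [0.6172, 0.053, 0.0956]
eef_rot: [180.0, 0.0, -178.1]
contact_force: [0.3, -0.3, 0.1]
gripper_width: 0.0679
```

```bash
python3 - <<'E'
from go import *
print(p,st["contact_force"],st["gripper_width"])
s=cam("scene")
cv2.imwrite("pics/a3.png",cv2.resize(s["frame"][205:290,280:380],None,fx=6,fy=6,interpolation=cv2.INTER_CUBIC)[:,:,::-1])
E
```

```text
[0.61723553 0.05298246 0.09558646] [ 0.2635967  -0.34242743  0.0845171 ] 0.06786716864175778
```

View pics/a3.png

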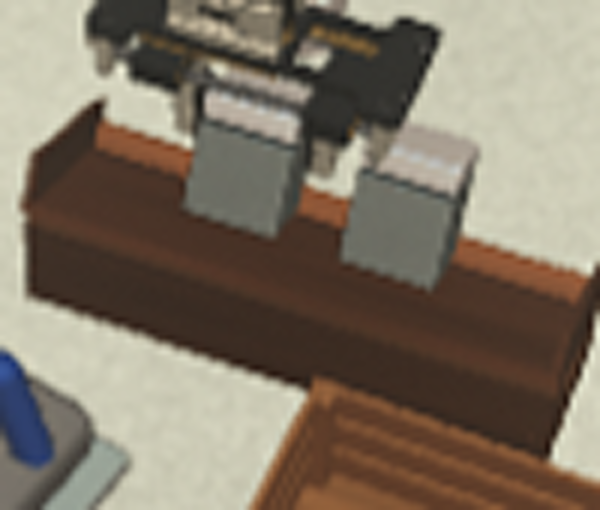

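Emit:
drive_tool(plan="0 0 -1.5 0; 0 0 -4 0; 0 0 -8 0; 0 0 -10.5 0; 0 -1 -10.5 -0.18; 0 -2 -10.5 -0.36; 0 -3 -10.5 -0.54; 0 -4 -10.5 -0.72")

```text
time_s: 10.2
tcp_pos: [0.6186, 0.0126, 0.2017]
eef_rot: [-180.0, 0.1, -136.5]
contact_force: [0.3, 0.4, -0.5]
gripper_width: 0.0677
```

```bash
python3 - <<'E'
from go import *
print(p,st["eef_rot"])
t=W(22,-105,28); print(t); sh(t[0],t[1],195,271.95); sh(t[0],t[1],t[2]+8,271.95)
E
```

```text
[0.6186113  0.01263565 0.20173632] [-1.79960546e+02  6.14397604e-02 -1.36463028e+02]
[632.14532622   3.97415089  80.05090698]
(np.float64(632.145326220469), np.float64(3.974150891969244), 195, 271.95) -> [-0.38 -1.56  0.68] -0.845 rows>= 4.5
(np.float64(632.145326220469), np.float64(3.974150891969244), np.float64(88.05090698133954), 271.95) -> [-0.37 -1.55 11.37] -0.845 rows>= 4.5
```

Emit:
drive_tool(plan="-0.1 -0.6 0 -0.18; -0.2 -1.1 0 -0.36; -0.3 -1.5 0 -0.54; -0.4 -1.55 0 -0.72; -0.4 -1.55 1 -0.845; -0.4 -1.55 4 -0.845; -0.4 -1.55 8 -0.845; -0.4 -1.55 10 -0.845", fingers=1)

```text
time_s: 11.2
tcp_pos: [0.6312, 0.0043, 0.0994]
eef_rot: [179.9, -0.0, -88.4]
contact_force: [0.7, -0.5, 0.2]
gripper_width: 0.0008
```

```bash
python3 - <<'E'
from go import *
print(p,st["eef_rot"],st["gripper_width"],st["contact_force"])
for y in (-105,-96,-60): sh(*(W(22,y,28)+[0,0,8]).round(1),271.95)
E
```

```text
[0.63123569 0.00425503 0.09942264] [ 1.79918076e+02 -1.23669093e-02 -8.84013616e+01] 0.0008320690716308323 [ 0.73000287 -0.53910394  0.2210089 ]
(np.float64(632.1), np.float64(4.0), np.float64(88.1), 271.95) -> [ 0.03 -0.09  1.13] -0.006 rows>= 0.2
(np.float64(631.8), np.float64(13.0), np.float64(88.1), 271.95) -> [-0.87 -0.08  1.13] -0.006 rows>= 0.2
(np.float64(630.6), np.float64(48.9), np.float64(88.1), 271.95) -> [-4.46 -0.06  1.13] -0.006 rows>= 0.7
```

Emit:
drive_tool(plan="0 -0.1 0.6 0; -0.2 -0.1 1.1 0; -0.6 -0.1 1.1 0; -1.0 -0.1 1.1 0; -1.4 -0.1 1.1 0; -1.8 -0.1 1.1 0; -2.2 -0.1 1.1 0; -2.6 -0.1 1.1 0")

```text
time_s: 12.2
tcp_pos: [0.6323, 0.0306, 0.0895]
eef_rot: [-180.0, -0.0, -88.4]
contact_force: [0.0, -2.3, 1.4]
gripper_width: 0.0009
```

Emit:
drive_tool(plan="-0.3 0 0 0; -0.6 0 0 0; -0.9 0 0 0; -1.2 0 0 0; -1.4 0 0 0; -1.4 0 0 0")

```text
time_s: 12.95
tcp_pos: [0.6318, 0.0448, 0.0892]
eef_rot: [180.0, 0.0, -88.4]
contact_force: [0.2, -1.1, 0.8]
gripper_width: 0.0003
```

```bash
python3 - <<'E'
from go import *
print(p,st["contact_force"]); sh(*(W(22,-60,28)+[0,0,8]).round(1),271.95)
s=cam("scene")
cv2.imwrite("pics/a4.png",cv2.resize(s["frame"][205:290,280:380],None,fx=6,fy=6,interpolation=cv2.INTER_CUBIC)[:,:,::-1])
E
```

```text
[0.63175438 0.04475932 0.08922985] [ 0.17495755 -1.12694919  0.82487804]
(np.float64(630.6), np.float64(48.9), np.float64(88.1), 271.95) -> [-0.42  0.1   0.11] -0.006 rows>= 0.1
```

View pics/a4.png

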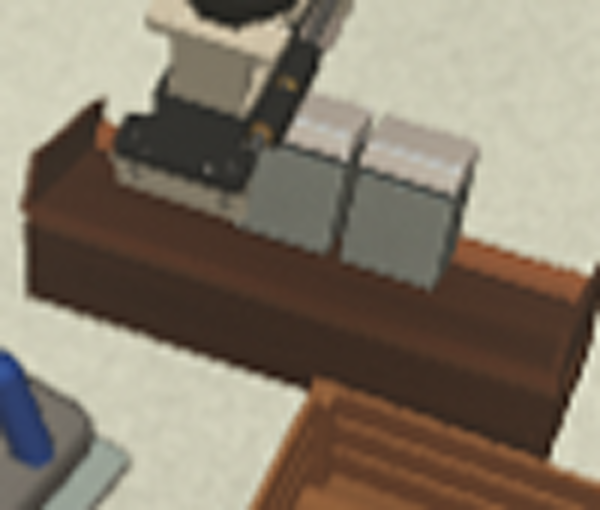

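The tin is upright on the board and square, with a gap to tin_first of about 6 mm (bottom corners at (332,250) and (342,262)). I'll push it a little further.

Emit:
drive_tool(plan="-0.2 0 0 0; -0.4 0 0 0; -0.4 0 0 0; -0.4 0 0 0")

```text
time_s: 13.5
tcp_pos: [0.6316, 0.0486, 0.0892]
eef_rot: [180.0, 0.0, -88.4]
contact_force: [-0.3, 0.1, -0.2]
gripper_width: 0.0004
```

Emit:
drive_tool(plan="0.3 0 0 0; 0.8 0 0 0; 0.8 0 -2 0; 0.8 0 -6 0; 1 0 -10 0; 5 0 -12 0; 10 0 -12 0; 15 -2 -12 0")

```text
time_s: 14.5
tcp_pos: [0.6555, -0.1023, 0.2106]
eef_rot: [-179.9, 0.0, -88.3]
contact_force: [1.5, 0.5, 0.1]
gripper_width: 0.0007
```

```bash
python3 - <<'E'
from go import *
print(p,st["eef_rot"],st["gripper_width"],st["joints"])
sh(506.5,-377,200,177); sh(506.5,-377,47,177)
E
```

```text
[ 0.65554242 -0.10226559  0.21063616] [-1.79909671e+02  2.83887208e-02 -8.83496296e+01] 0.0006873628271200527 [ 7.92577315e+00  2.02679140e+01 -2.90266846e+00 -1.99683726e-02
 -6.67365277e+01 -6.26755328e+00]
(506.5, -377, 200, 177) -> [27.03 15.69  1.03] 1.652 rows>= 8.8
(506.5, -377, 47, 177) -> [27.04 15.72 16.33] 1.652 rows>= 8.8
```

Emit:
drive_tool(plan="1 5 -2 0.18; 3 9 -2 0.36; 7 12 -2 0.54; 11 14 -2 0.72; 16 15.7 -1 0.9; 20 15.7 0 1.08; 24 15.7 0 1.26; 27 15.7 1 1.44", fingers=-1)

```text
time_s: 15.5
tcp_pos: [0.5064, -0.3774, 0.1998]
eef_rot: [-180.0, 0.1, -171.3]
contact_force: [0.2, 1.2, 0.2]
gripper_width: 0.0745
```

```bash
python3 - <<'E'
from go import *
print(p,st["eef_rot"],st["gripper_width"],st["joints"])
sh(506.5,-377,150,177); sh(506.5,-377,47,177)
E
```

```text
[ 0.50640137 -0.37740379  0.19981924] [-1.79953240e+02  6.22222110e-02 -1.71297248e+02] 0.07450686862894729 [-1.90089185e+01  1.77919196e+01 -8.01297770e+00  1.38507736e-02
 -6.41182739e+01 -6.22943925e+01]
(506.5, -377, 150, 177) -> [-0.01  0.04  4.98] 0.204 rows>= 1.1
(506.5, -377, 47, 177) -> [ 0.    0.05 15.28] 0.204 rows>= 2.4
```

Emit:
drive_tool(plan="0 0 1 0.12; 0 0 3 0.204; 0 0 7 0.204; 0 0 11 0.204; 0 0 14 0.204; 0 0.05 15.2 0.204; 0 0.05 15.2 0.204; 0 0.05 15.2 0.204")

```text
time_s: 16.5
tcp_pos: [0.5073, -0.3752, 0.0488]
eef_rot: [-179.9, 0.1, 177.4]
contact_force: [-0.0, 0.0, -0.2]
gripper_width: 0.0877
```

Emit:
drive_tool(plan="0 0 0 0; 0 0 0 0; 0 0 0 0; 0 0 0 0; 0 0 0 0; 0 0 0 0", fingers=1, squeeze=12)

```text
time_s: 17.25
tcp_pos: [0.5067, -0.375, 0.0478]
eef_rot: [-180.0, 0.0, 177.4]
contact_force: [-0.3, -0.3, 5.5]
gripper_width: 0.0609
```

Emit:
drive_tool(plan="0 0 -2 0; 0 0 -5 0; 0 0 -9 0; 0 0 -13 0; 0 0 -15 0; 0 0 -15 0")

```text
time_s: 18.0
tcp_pos: [0.5069, -0.3748, 0.1983]
eef_rot: [-180.0, 0.1, 177.4]
contact_force: [-0.1, 0.7, -2.5]
gripper_width: 0.0608
```

```bash
python3 - <<'E'
from go import *
print(p,st["eef_rot"],st["gripper_width"],st["contact_force"])
w=W(28,-113,59);print(w); sh(648,w[1],195,181.95)
E
```

```text
[ 0.50693468 -0.37480035  0.19830118] [-1.79979779e+02  1.25260379e-01  1.77405564e+02] 0.0608367540263357 [-0.12276998  0.68032187 -2.5464606 ]
[623.16669034  -4.33586664 110.23911174]
(648, np.float64(-4.335866642665456), 195, 181.95) -> [-12.41  37.65   0.34] -0.079 rows>= 6.3
```

Emit:
drive_tool(plan="0 3 0 0; 0 8 -0.5 -0.02; 0 14 -0.5 -0.04; -0.5 20 -0.5 -0.079; -3 26 -0.5 -0.079; -7 31.5 -0.5 -0.079; -11 35.5 0 -0.079; -12.4 37.6 0 -0.079")

```text
time_s: 19.0
tcp_pos: [0.6478, -0.0023, 0.194]
eef_rot: [-180.0, -0.2, -178.0]
contact_force: [-0.7, -0.5, -2.3]
gripper_width: 0.061
```

Emit:
drive_tool(plan="0 0 1 0; 0 0 3 0; 0 0 5 0; 0 0 6 0; 0 0 6 0; 0 0 6 0")

```text
time_s: 19.75
tcp_pos: [0.6476, -0.0051, 0.1381]
eef_rot: [180.0, 0.1, -178.1]
contact_force: [1.1, 1.0, -1.6]
gripper_width: 0.0607
```

```bash
python3 - <<'E'
from go import *
print(p,st["eef_rot"],st["gripper_width"],st["contact_force"])
far=W(54,-113,0)
for a in np.radians([0,28]):
    ax=far+[-25*np.cos(a)-59*np.sin(a),0,-25*np.sin(a)+59*np.cos(a)-11]; sh(*ax.round(1),181.95)
s=cam("scene");t=cam("top")
a=np.hstack([cv2.resize(c["frame"][y:y+85,x:x+85],(400,400),interpolation=cv2.INTER_CUBIC) for c,x,y in((t,265,140),(s,270,205))])
cv2.imwrite("pics/a5.png",a[:,:,::-1])
E
```

```text
[ 0.64756941 -0.00506039  0.13806044] [ 1.79998483e+02  5.22145476e-02 -1.78076843e+02] 0.0606584648589317 [ 1.142742    0.95324873 -1.60356343]
(np.float64(648.8), np.float64(-2.6), np.float64(118.4), 181.95) -> [-0.13  0.24  1.97] -0.0 rows>= 0.3
(np.float64(624.0), np.float64(-2.6), np.float64(99.7), 181.95) -> [2.35 0.32 3.83] -0.0 rows>= 0.7
```

View pics/a5.png

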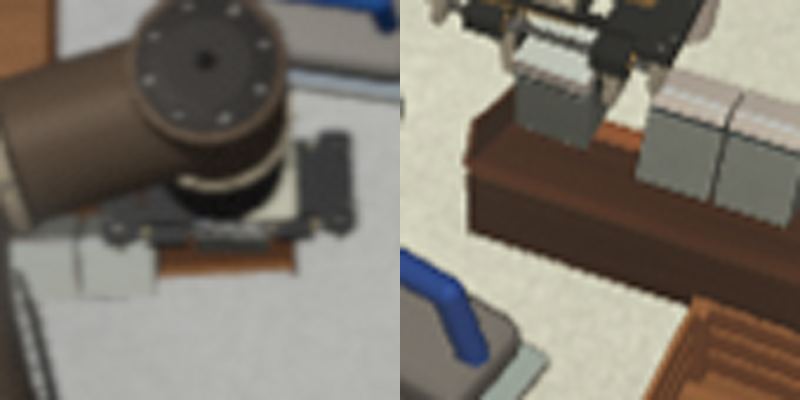

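Emit:
drive_tool(plan="-0.1 0.2 0.8 0; -0.1 0.2 1.4 0; -0.1 0.2 1.75 0; -0.1 0.2 1.95 0; -0.1 0.2 2.05 0; -0.1 0.2 2.05 0")

```text
time_s: 20.6
tcp_pos: [0.6485, -0.0033, 0.1185]
eef_rot: [-180.0, 0.1, -178.0]
contact_force: [-3.0, -1.0, 8.9]
gripper_width: 0.0602
```

Emit:
drive_tool(plan="0.2 0 0.05 0; 0.45 0 0.17 0; 0.7 0 0.3 0; 1.0 0 0.5 0; 1.36 0 0.75 0; 1.65 0 0.98 0; 1.95 0 1.25 0; 2.2 0 1.5 0", squeeze=8)

```text
time_s: 21.6
tcp_pos: [0.626, -0.0033, 0.1016]
eef_rot: [180.0, -0.0, -178.1]
contact_force: [0.3, 0.5, 1.7]
gripper_width: 0.0596
```

Emit:
drive_tool(plan="0.25 0 0.3 0; 0.35 0 0.4 0; 0.5 0 0.5 0; 0.6 0 0.55 0; 0.6 0 0.55 0")

```text
time_s: 22.22
tcp_pos: [0.6199, -0.0037, 0.0961]
eef_rot: [-180.0, -0.0, -178.1]
contact_force: [0.3, -1.0, 0.0]
gripper_width: 0.0603
```

Emit:
drive_tool(plan="0.1 0 0.05 0; 0.1 0 0.05 0; 0.1 0 0.05 0", squeeze=3)

```text
time_s: 22.6
tcp_pos: [0.619, -0.0038, 0.0956]
eef_rot: [-180.0, -0.0, -178.1]
contact_force: [-0.6, -0.9, -1.0]
gripper_width: 0.06
```

Emit:
drive_tool(plan="0 0 0 0; 0 0 0 0; 0 0 0 0", fingers=-0.55)

```text
time_s: 22.98
tcp_pos: [0.6194, -0.0037, 0.096]
eef_rot: [180.0, 0.0, -178.1]
contact_force: [-0.8, 0.5, -0.4]
gripper_width: 0.0677
```

Emit:
drive_tool(plan="0 0 -1.5 0; 0 0 -4 0; 0 0 -8 0; 0 0 -10.5 0; 0 -1 -10.5 -0.18; 0 -2 -10.5 -0.36; 0 -3 -10.5 -0.54; 0 -4 -10.5 -0.72")

```text
time_s: 23.98
tcp_pos: [0.6208, -0.044, 0.2022]
eef_rot: [-180.0, 0.1, -136.5]
contact_force: [0.7, -0.1, -0.5]
gripper_width: 0.0679
```

```bash
python3 - <<'E'
from go import *
print(p,st["eef_rot"])
t=W(22,-161,34); print(t); sh(t[0],t[1],195,271.95); sh(t[0],t[1],t[2]+8,271.95)
s=cam("scene");t=cam("top")
a=np.hstack([cv2.resize(c["frame"][y:y+85,x:x+85],(400,400),interpolation=cv2.INTER_CUBIC) for c,x,y in((t,265,140),(s,270,205))])
cv2.imwrite("pics/a6.png",a[:,:,::-1])
E
```

```text
[ 0.62077559 -0.04402396  0.2022147 ] [-1.79956947e+02  5.50295049e-02 -1.36463273e+02]
[631.233758   -52.08923797  85.34859254]
(np.float64(631.2337579981657), np.float64(-52.089237973792486), 195, 271.95) -> [-0.2  -1.3   0.72] -0.845 rows>= 4.5
(np.float64(631.2337579981657), np.float64(-52.089237973792486), np.float64(93.34859253849311), 271.95) -> [-0.19 -1.3  10.89] -0.845 rows>= 4.5
```

View pics/a6.png

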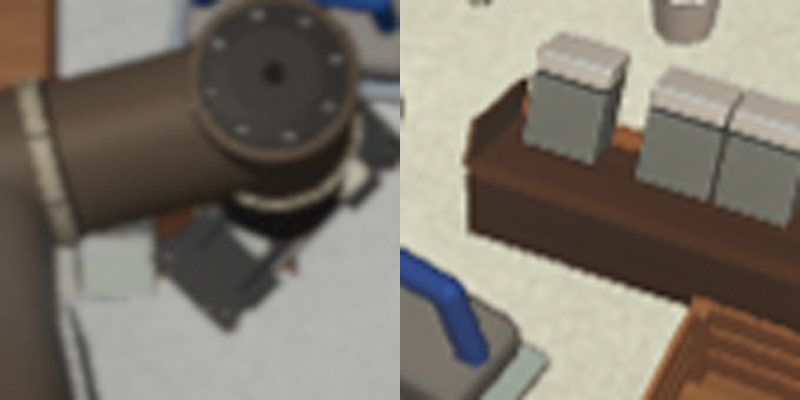

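```bash
python3 - <<'E'
from go import *
sh(619.4,-3.7,202,181.95);sh(619.4,-3.7,96,181.95)
E
```

```text
(619.4, -3.7, 202, 181.95) -> [-2.69  3.06  0.01] 0.721 rows>= 3.9
(619.4, -3.7, 96, 181.95) -> [-2.68  3.07 10.61] 0.721 rows>= 3.9
```

Emit:
drive_tool(plan="-0.7 0.8 0 0.18; -1.4 1.5 0 0.36; -2.1 2.3 0 0.54; -2.7 3.05 0 0.721; -2.7 3.05 1 0.721; -2.7 3.05 3 0.721; -2.7 3.05 5 0.721; -2.7 3.05 5 0.721")

```text
time_s: 25.08
tcp_pos: [0.6182, -0.0034, 0.149]
eef_rot: [-180.0, -0.2, -178.0]
contact_force: [0.1, 0.3, -0.3]
gripper_width: 0.0678
```

```bash
python3 - <<'E'
from go import *
print(p,st["eef_rot"])
sh(619.4,-3.7,96,181.95)
E
```

```text
[ 0.61816902 -0.00340935  0.14904541] [-179.96482167   -0.20166599 -178.04104901]
(619.4, -3.7, 96, 181.95) -> [-0.14 -0.03  5.3 ] 0.0 rows>= 0.8
```

Emit:
drive_tool(plan="0 0 1 0; -0.1 0 2.5 0; -0.1 0 4 0; -0.1 0 5 0; -0.1 0 5.3 0; -0.1 0 5.3 0")

```text
time_s: 25.82
tcp_pos: [0.6205, -0.003, 0.0978]
eef_rot: [-180.0, -0.0, -178.1]
contact_force: [1.0, 0.5, 0.0]
gripper_width: 0.0678
```

Emit:
drive_tool(plan="0 0 0 0; 0 0 0 0; 0 0 0 0; 0 0.2 0 0; 0 0.5 0 0; 0 0.8 0 0; 0 1 0 0; 0 1 0 0", fingers=1, squeeze=4)

```text
time_s: 26.82
tcp_pos: [0.6203, 0.0072, 0.0983]
eef_rot: [-180.0, 0.0, -178.1]
contact_force: [0.2, -2.9, 5.2]
gripper_width: 0.0598
```

Emit:
drive_tool(plan="0 0 0 0; 0 0 0 0; 0 0 0 0", fingers=-0.5)

```text
time_s: 27.2
tcp_pos: [0.6199, 0.0071, 0.0977]
eef_rot: [180.0, -0.0, -178.1]
contact_force: [0.2, -3.1, 1.9]
gripper_width: 0.0657
```

Emit:
drive_tool(plan="0 0 -1.5 0; 0 0 -4 0; 0 0 -8 0; 0 0 -10.5 0; 0 -1 -10.5 -0.18; 0 -2 -10.5 -0.36; 0 -3 -10.5 -0.54; 0 -4 -10.5 -0.72")

```text
time_s: 28.2
tcp_pos: [0.6215, -0.0328, 0.2038]
eef_rot: [-180.0, 0.1, -136.5]
contact_force: [-0.9, -0.2, 0.2]
gripper_width: 0.0657
```

```bash
python3 - <<'E'
from go import *
print(p,st["eef_rot"])
t=W(22,-148,28); print(t); sh(t[0],t[1],195,271.95); sh(t[0],t[1],t[2]+8,271.95)
E
```

```text
[ 0.62147653 -0.03281923  0.20378502] [-1.79995579e+02  5.43997022e-02 -1.36513888e+02]
[633.60704456 -39.0009975   80.05090698]
(np.float64(633.6070445580829), np.float64(-39.00099750220719), 195, 271.95) -> [-0.45 -1.28  0.88] -0.846 rows>= 4.5
(np.float64(633.6070445580829), np.float64(-39.00099750220719), np.float64(88.05090698133954), 271.95) -> [-0.44 -1.28 11.57] -0.846 rows>= 4.5
```

Emit:
drive_tool(plan="-0.1 -0.6 0 -0.18; -0.2 -1 0 -0.36; -0.4 -1.15 0 -0.54; -0.55 -1.17 0 -0.72; -0.55 -1.17 0.5 -0.846; -0.55 -1.17 2.5 -0.846; -0.55 -1.17 4.5 -0.846; -0.55 -1.17 4.5 -0.846", fingers=1)

```text
time_s: 29.2
tcp_pos: [0.6325, -0.0375, 0.1571]
eef_rot: [179.9, 0.0, -88.4]
contact_force: [-0.2, -0.1, 0.3]
gripper_width: 0.0004
```

```bash
python3 - <<'E'
from go import *
print(p,st["eef_rot"],st["gripper_width"])
for y in (-146.5,-123): sh(*(W(22,y,28)+[0,0,8]).round(1),271.95)
E
```

```text
[ 0.63250645 -0.03749749  0.15705937] [ 1.79855553e+02  1.30426106e-03 -8.83946997e+01] 0.00043534484548348146
(np.float64(633.6), np.float64(-37.5), np.float64(88.1), 271.95) -> [ 0.   -0.13  6.9 ] -0.006 rows>= 1.1
(np.float64(632.8), np.float64(-14.0), np.float64(88.1), 271.95) -> [-2.35 -0.11  6.9 ] -0.006 rows>= 1.2
```

Emit:
drive_tool(plan="0 -0.1 1.5 0; 0 -0.1 3 0; 0 -0.1 4.5 0; 0 -0.1 5.5 0; 0 -0.1 6.3 0; 0 -0.1 6.8 0; 0 -0.1 6.8 0")

```text
time_s: 30.08
tcp_pos: [0.6343, -0.0377, 0.0896]
eef_rot: [180.0, -0.0, -88.4]
contact_force: [-0.5, -0.1, 0.6]
gripper_width: 0.0005
```

Emit:
drive_tool(plan="-0.3 0 0 0; -0.6 0 0 0; -0.9 0 0 0; -1.2 0 0 0; -1.5 0 0 0; -1.8 0 0 0; -2.0 0 0 0; -2.0 0 0 0")

```text
time_s: 31.08
tcp_pos: [0.6338, -0.0173, 0.0898]
eef_rot: [180.0, 0.0, -88.4]
contact_force: [1.5, -0.3, 0.2]
gripper_width: 0.0008
```

```bash
python3 - <<'E'
from go import *
print(p,st["contact_force"])
s=cam("scene")
cv2.imwrite("pics/a7.png",cv2.resize(s["frame"][205:290,280:380],None,fx=6,fy=6,interpolation=cv2.INTER_CUBIC)[:,:,::-1])
E
```

```text
[ 0.63383419 -0.01732964  0.08975487] [ 1.5188854  -0.29551923  0.15191633]
```

View pics/a7.png

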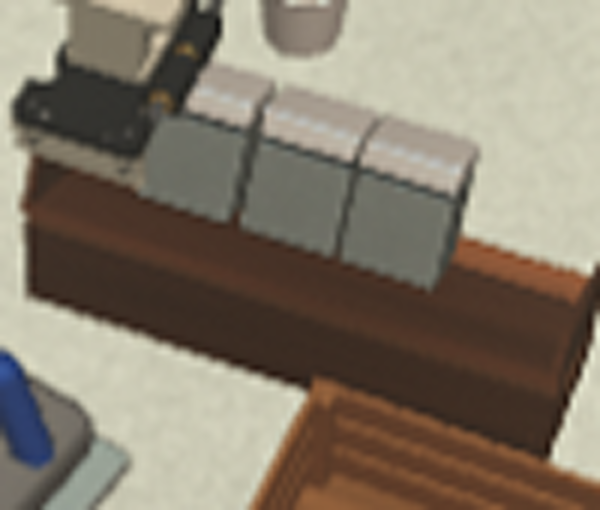

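Emit:
drive_tool(plan="-0.2 0 0 0; -0.4 0 0 0; -0.4 0 0 0; 0 0 0 0; 0.5 0 0 0; 0.5 0 -2 0; 0.5 0 -6 0; 0.5 0 -11 0")

```text
time_s: 32.12
tcp_pos: [0.6333, -0.0232, 0.2]
eef_rot: [179.9, -0.0, -88.4]
contact_force: [0.8, -0.1, -0.7]
gripper_width: 0.0008
```

```bash
python3 - <<'E'
from go import *
print(p,st["contact_force"],st["eef_rot"])
sh(649.6,-195.1,225);sh(649.6,-195.1,190)
E
```

```text
[ 0.63327366 -0.02315396  0.20003675] [ 0.76191618 -0.05265686 -0.71902253] [ 1.79865608e+02 -1.59385794e-02 -8.84188691e+01]
(649.6, -195.1, 225, None) -> [17.23 -1.15 -2.49] 0 rows>= 2.8
(649.6, -195.1, 190, None) -> [17.23 -1.16  1.01] 0 rows>= 2.8
```

Emit:
drive_tool(plan="1 0 -2 0; 5 -0.3 -2.5 0; 10 -0.7 -2.5 0; 14 -1 -2.5 0; 17.2 -1.15 -2.5 0; 17.2 -1.15 -2.5 0; 17.2 -1.15 -2.5 0; 17.2 -1.15 -2.5 0")

```text
time_s: 33.12
tcp_pos: [0.6503, -0.1935, 0.225]
eef_rot: [-180.0, 0.0, -88.3]
contact_force: [-0.2, -0.3, -1.0]
gripper_width: 0.0003
```

```bash
python3 - <<'E'
from go import *
print(p,st["contact_force"]);sh(649.6,-195.1,190)
s=cam("scene");t=cam("top")
a=np.hstack([cv2.resize(c["frame"][y:y+100,x:x+80],(400,500),interpolation=cv2.INTER_CUBIC) for c,x,y in((t,240,140),(s,285,195))])
cv2.imwrite("pics/a8.png",a[:,:,::-1])
E
```

```text
[ 0.65030239 -0.19352141  0.22498799] [-0.16722121 -0.32469456 -1.00278832]
(649.6, -195.1, 190, None) -> [0.16 0.08 3.5 ] 0 rows>= 0.6
```

View pics/a8.png

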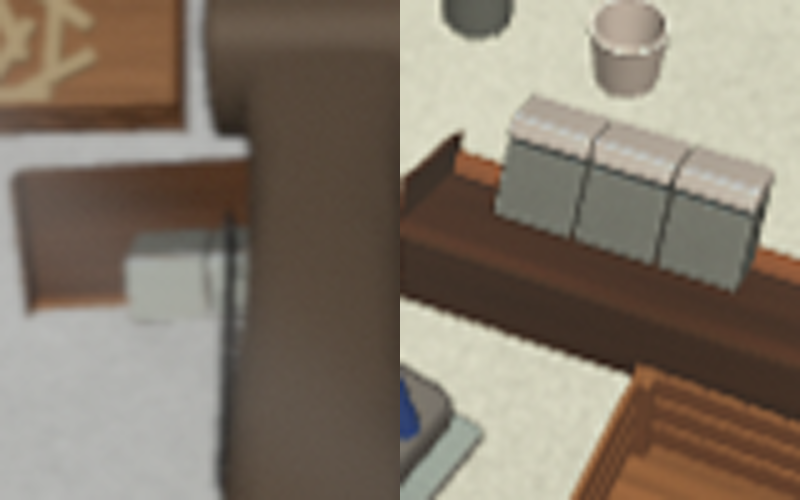

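The row is neat: the three tins line up with thin gaps at right-half columns 575 and 660. Next is the pump.

Emit:
drive_tool(plan="0.15 0.08 1.5 0; 0.15 0.08 2.7 0; 0.15 0.08 3.4 0; 0.15 0.08 4.0 0; 0.15 0.08 4.4 0; 0.15 0.08 4.6 0; 0.15 0.08 4.7 0; 0.15 0.08 4.7 0")

```text
time_s: 34.22
tcp_pos: [0.6492, -0.1957, 0.1793]
eef_rot: [-180.0, -0.0, -88.4]
contact_force: [-5.5, 4.1, 11.2]
gripper_width: 0.0004
```

Emit:
drive_tool(plan="0 0 0.15 0; 0 0 0.3 0; 0 0 0.3 0; 0 0 0.3 0")

```text
time_s: 34.72
tcp_pos: [0.6494, -0.1958, 0.1791]
eef_rot: [-179.9, -0.1, -88.3]
contact_force: [-9.5, 6.6, 24.6]
gripper_width: 0.0007
```

Emit:
drive_tool(plan="0 0 -0.8 0; 0 0 -2 0; 0 0 -4 0; 0 0 -7 0; 0 0 -10 0; 0 0 -10 0; 0 0 -10 0; 0 0 -10 0")

```text
time_s: 35.72
tcp_pos: [0.6491, -0.1958, 0.2735]
eef_rot: [179.9, 0.0, -88.4]
contact_force: [-0.2, -0.4, -0.7]
gripper_width: 0.0004
```

```bash
python3 - <<'E'
from go import *
print(st["time_s"],p,st["contact_force"],np.abs(st["qd"]).max())
t,s=cam("top"),cam("scene")
# bystanders & row: compare scene frame with the first one
a=cv2.imread("pics/scene0.png")[:,:,::-1].astype(int); d=(np.abs(a-s["frame"]).max(2)>40).astype(np.uint8)
n,l,st_,ce=cv2.connectedComponentsWithStats(d[165:290,180:460]); print([(x[0]+180,x[1]+165,x[2],x[3],x[4]) for x in st_[1:] if x[4]>12])
# tin back-foot line in the scene view: expected pixels for row at deck y
for y in (42,-20.5,-82.5): print(y,proj(s,deck(D,np.array([[50,y-30,0],[50,y+30,0]])/1000)).round(1).tolist())
E
```

```text
35.725 [ 0.64913105 -0.19578278  0.27353361] [-0.24396675 -0.39426222 -0.72384549] 0.14015362006055698
[(np.int32(226), np.int32(165), np.int32(50), np.int32(35), np.int32(1002)), (np.int32(304), np.int32(217), np.int32(39), np.int32(31), np.int32(585))]
42 [[334.2, 248.5], [350.2, 253.8]]
-20.5 [[317.7, 243.1], [333.5, 248.3]]
-82.5 [[301.7, 237.9], [317.2, 243.0]]
```

```bash
python3 -c "
from plant import r
print(r.close_job())"
```

```text
the job is handed in; nothing more can be done
None
```

I set both loose tins down on the rack beside tin_first, primed the pump, and handed the job in at about 36 s of the 72 s allowed. The hand-in gives no verdict, so the checks below are my own.

- **Placing:** I held each tin by its narrow sides and touched its back bottom edge to the board. I then pivoted it flat in the grip, released it, and pushed it sideways up to its neighbour with the fingers shut.
- **The row:** In the last picture all three tins stand flat, lids up and in line, with gaps of a few millimetres. I couldn't measure how close the feet are to the lip. From the release pose I'd put them within a few millimetres of it.
- **One contact:** When I opened the fingers after moving the last tin over, one finger pressed the middle tin with about 3 N. The row was still straight in the picture afterwards.
- **Pump:** The head went down to a hard stop. The fingertips were at about 171 mm, where the stop should be, and the force rose to 25 N with almost no further travel. I then lifted clear and the tool force fell back to about zero. I didn't confirm in a picture that the head came back up and am relying on its spring.
- **Other things on the counter:** I compared the first and last scene pictures over the area holding the rack, jar, cup, carton and pump. The only changes were at the tins' old spots, which is also where the arm now shows, and at the row itself. The softener, brush and spray were not fully inside that area.

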